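# Put the portioning station back in order

### The job

The portioning station is mixed up: move the filled dessert cup to the middle of the round coaster, the stack of empty paper cups to the middle of the square coaster and the small ring cutter to the middle of the three-cornered coaster, each standing upright, and lay the marker pen flat on the middle of the long board. The three things stand on one another's coasters and each coaster has room for one only, so you need a free spot on the way, for instance the long board before the marker lies on it. Never tip the dessert cup, and leave the roll of tape and the large ring cutter where they are.

Things in the scene. Friction and masses are not known exactly. Their poses are not given: they have to be found in the camera images.
- dessert_mid (a point): centre, half-way up, of the filled dessert cup: round cream-coloured paper cup with a wavy top of custard, 58 mm across at the rim and narrower at its foot, 42 mm tall, 75 g; z up. At the start it stands on the three-cornered coaster. Rigid and safe to grip from above across its side wall, in its upper half
- cup_stack_mid (a point): centre, half-way up, of the nested stack of empty cream-coloured paper cups: one rigid piece, 60 mm across at the rim, narrower at its foot, 86 mm tall; z up. At the start it stands on the round coaster. Grip it from above across its side wall, in its upper half
- small_ring_mid (a point): centre, half-way up, of the small plain steel ring cutter, 55 mm across, 31 mm tall, axis (z) upright. At the start it stands on the square coaster. Grip it from above across its whole diameter with one finger on each side outside (it does not yield; nothing fits inside it), with the fingertips above the coaster's top face
- date_marker_mid (a point): centre of the marker pen with a black cap and a pale barrel, lying flat, 131 mm long and 17 mm thick, 30 g; its long axis points along (0.88, 0.48, 0) in its own frame, that is 0.495 rad from its x towards its y. It lies on the worktop at the start, away from the coasters. Grip it from above across its middle
- round_coaster_top (a point): round flat dark-wood coaster, 104 mm across, 6 mm thick, fixed to the worktop (nothing can shift it). The point is the centre of its top face, 6 mm above the worktop
- square_coaster_top (a point): square flat dark-wood coaster, 100 x 100 mm, 6 mm thick, fixed to the worktop (nothing can shift it). The point is the centre of its top face, 6 mm above the worktop; x and y run parallel to its sides
- triangle_coaster_top (a point): three-cornered flat dark-wood coaster with equal sides and rounded corners, the corners 85 mm and the sides 48 mm from the centre, 6 mm thick, fixed to the worktop (nothing can shift it). The point is the centre of its top face, 6 mm above the worktop; x points to one corner
- long_board_top (a point): long flat dark-wood board, 150 mm along its x by 70 mm along its y, 6 mm thick, empty at the start, fixed to the worktop (nothing can shift it). The point is the centre of its top face, 6 mm above the worktop
- tape_roll_mid (a point): centre of the loose roll of masking tape lying flat, 82 mm across, 24 mm tall: a bystander, must stay where it is
- big_ring_mid (a point): centre of the loose large steel ring cutter, 71 mm across, 36 mm tall (clearly wider than the small one, and standing on the bare worktop): a bystander, must stay where it is
Mind the look-alikes: they are no part of the job. What is shaped like the part that bears square_coaster_top but green is not meant. Leave any purple look-alike of the part that bears cup_stack_mid alone.

How it is judged:
At the end, for the whole second after the job is handed in: Dessert cup on the round, cup stack on the square, small ring on the three-cornered coaster, upright within 0.1 rad; marker lying on the long board; each centre within 15 mm of its target's in plan and 4 mm in height, at rest; tape roll and large ring within 20 mm of where they were (horizontal distance between dessert_mid and round_coaster_top below 0.015 m and height (world z) of dessert_mid between 0.023 and 0.031 m and linear speed of each of dessert, cup_stack, small_ring, date_marker below 0.02 m/s and angle between each of dessert, cup_stack, small_ring's own z axis and vertical below 0.1 rad and horizontal distance between cup_stack_mid and square_coaster_top below 0.015 m and height (world z) of cup_stack_mid between 0.045 and 0.053 m and horizontal distance between small_ring_mid and triangle_coaster_top below 0.015 m and height (world z) of small_ring_mid between 0.0175 and 0.0255 m and horizontal distance between date_marker_mid and long_board_top below 0.015 m and height (world z) of date_marker_mid between 0.0105 and 0.0185 m and distance of each of tape_roll_mid, big_ring_mid from where it was at the start of the episode below 0.02 m); the robot touches nothing.
It fails at once if the dessert cup is tipped by more than 0.5 rad (angle between dessert_mid's own z axis and vertical above 0.5 rad).
It fails at once if the tape roll or the large ring cutter is shifted by more than 40 mm (distance of any of tape_roll_mid, big_ring_mid from where it was at the start of the episode above 0.04 m).
It also fails if it takes over 128 s, if anything falls off the work surface, if the arm or the gripper's body presses on something with over 40 N, if the wrist force passes 120 N, or if a joint passes its speed limit or range.

### The arm

A 7-joint arm with a two-finger parallel gripper is mounted at the origin on a cart in front of the work surface, level with it; the furniture and walls round the work are solid. World frame = base frame: x ahead of the robot, y to its left, z up, the work surface at z = 0. Lengths are in m, angles in rad, forces in N, time in s.
With the tool pointing down it reaches from about 0.4 to 0.85 m from the base axis. Payload 6.9 kg.
Tool frame: the origin (TCP) lies midway between the tips of the shut fingers; the grasp point (between the pads) lies behind it (ctrl.pinch_z is the z of the grasp point in the tool frame, in m); z points along the fingers, y is the direction in which the jaws open and shut (so a half turn about z gives the same grasp; the last joint's range is limited). The gripper opens to 85 mm and grips with 20 to 120 N. Pads are 22 mm wide; open, the fingers measure 114 mm over their backs; the gripper's body (76 mm by 85 mm) begins 54 mm behind the grasp point. The pads swing forward as they close: fully open they stand 13 mm farther back than shut.
Start: joints at [-1.151, 0.507, -0.238, 1.5, 0.126, 1.149, -0.155], TCP at [0.194, 0.594, 0.231] pointing down, gripper open.
Joint ranges: [-3.08, 3.08], [-0.24, 2.05], [-1.43, 1.35], [0, 2.5], [-1.52, 4.66], [0.17, 1.96], [-2.89, 2.89]. Speed limits (rad/s): [2.39, 2.39, 3.14, 3.14, 3.14, 3.14, 3.14].

### API

Orientations are given as a unit quaternion [w, x, y, z].
In Python, from station import ctrl, get_state, vision, ticket, models gives the robot as it stands. Calls block until the motion is done:
- ctrl.movep(position, orientation): joint-space move of the TCP to a pose.
- ctrl.movel(position, frame=None, max_speed=0.15): straight line of the TCP; frame=None keeps the orientation; max_speed is the mean speed in m/s.
- ctrl.set_joints(angles): joint-space move.
- ctrl.ungrasp() and ctrl.close_gripper(force=None): open the fingers fully, or close them until they stop; force is the grip in N (None keeps the last).
- ctrl.pause(seconds).
- ctrl.ik(position, orientation): joint angles nearest the present ones, or None.
- get_state(): the state.
- vision.grab_frame(name): name is "scene" or "top" or "wrist"; returns (picture, depth): 400x640x3 uint8, blue, green, red; 400x640 float32, m along the optical axis (not along the pixel's ray), 0 where there is no reading.
- vision.camera_info(name): a dict with "mtx" (3x3 intrinsics, pixels), "dist_coeffs" ([k1, k2, p1, p2, k3] as OpenCV has them; the pictures are not rectified), "R" (3x3) and "t" (3): a world point X has camera coordinates R X + t; the wrist camera has in their place "hand_eye" (4x4, takes a point from camera to tool coordinates, whose origin is the TCP and whose axes are the flange's). Camera axes: x right, y down, z forward; pixel columns grow to the right and rows downward; lengths in m; the calibration is good to about 2 mm. A picture is of the moment at which its call begins: read the wrist's pose just before it. camera_info takes no time and is no camera call.
A pose or a line that the arm cannot do raises ctrl.Unreachable and nothing moves.
- ticket.close_job(): hands the job in, once; it reports no verdict.
Trained networks look in the newest picture that a camera, given by its name, has taken for a name from the list of things; names that differ only in an ending like _2 or _b are one class to them, and where a whole thing is asked for, a point or a joint stands for the part that bears it (a point fixed in the world has none). Each returns a list of dicts, best first, with "p" (0 to 1); they miss things now and then, are a little off and sometimes report something else, mostly with a low value. They report only what shows in the picture. A call takes as long as a camera call. They do not tell look-alikes from the thing itself.
- models.recognise(camera, target): "point" ([column, row] in pixels, amid what is visible of it).
- models.masks_of(camera, target): "mask" (400x640 bool, what is visible of it) and "point" ([column, row] in pixels, amid what is visible of it).
The state is a dict: "time": time; "qpos": joint angles; "qd": joint speeds; "tau": joint torques, N m; "tcp_pos": TCP position; "eef_rot": TCP orientation; "contact_force": force on the tool from outside, world axes, zero at the start; "wrist_torque": the same for the moment, N m; "width": finger opening in m.
Only numpy, scipy, OpenCV 4.12 (cv2) and the standard library are available. Lean on these libraries where they do the work, as an engineer would, in place of code of your own. Each camera call takes 0.05 s, during which the arm holds its last target.

## Working session

There is one attempt and no reset: what is moved stays moved. The work goes in short steps, each a Python script; the robot and the scene stay as the last script left them, time stands still between calls to the robot, and variables do not carry over. Pictures are saved under pics/ and viewed, and the job is handed in when it is done.

```bash
ls; mkdir -p pics; python3 - <<'E'
from station import ctrl, get_state, vision, ticket, models
import cv2,numpy as np
print(get_state(), ctrl.pinch_z)
for n in ("scene","top"):
    im,d=vision.grab_frame(n); cv2.imwrite(f"pics/{n}0.png",im)
    c=vision.camera_info(n); print(n,c)
print(vision.camera_info("wrist"))
E
```

```text
pics
{'time': 0.0, 'qpos': array([-1.15051794,  0.50834541, -0.23748572,  1.50115217,  0.12571894,
        1.1488667 , -0.15481239]), 'qd': array([-0.00266254, -0.00134319, -0.00075927, -0.00017544, -0.00307826,
        0.00047689,  0.00042086]), 'tau': array([ 4.96994471e-04, -6.20606446e+01, -2.18676522e+00, -2.49654561e+01,
        1.27072394e-02,  1.21312097e-02, -4.80703886e-05]), 'tcp_pos': array([0.19344784, 0.5937825 , 0.23041693]), 'eef_rot': array([-1.07141957e-04,  1.56749650e-01,  9.87637967e-01, -8.84786366e-04]), 'contact_force': array([-0.56248344, -0.57470407, -0.97235391]), 'wrist_torque': array([0.01416719, 0.00424279, 0.01154144]), 'width': 0.08551312701451062} -0.0187
scene {'mtx': array([[500.23509738,   0.        , 323.26937922],
       [  0.        , 500.23509738, 197.79221834],
       [  0.        ,   0.        ,   1.        ]]), 'dist_coeffs': array([0.00924341, 0.        , 0.        , 0.        , 0.        ]), 'R': array([[ 0.75310173, -0.65757869, -0.02068947],
       [-0.41415227, -0.44941024, -0.79152279],
       [ 0.51119046,  0.60466577, -0.61078934]]),
[... 455 characters left out ...]
-01, -8.70455086e-04, -9.82349944e-01]]), 't': array([-0.0055967 ,  0.493997  ,  1.02216112])}
{'mtx': array([[307.30749155,   0.        , 320.93051922],
       [  0.        , 307.30749155, 202.47753888],
       [  0.        ,   0.        ,   1.        ]]), 'dist_coeffs': array([-0.05585065,  0.        ,  0.        ,  0.        ,  0.        ]), 'hand_eye': array([[-4.54742752e-04, -9.53411722e-01, -3.01671810e-01,
         7.64420118e-02],
       [ 9.99998328e-01, -9.67900943e-04,  1.55157392e-03,
        -1.52568263e-03],
       [-1.77127720e-03, -3.01670600e-01,  9.53410568e-01,
        -1.42696460e-01],
       [ 0.00000000e+00,  0.00000000e+00,  0.00000000e+00,
         1.00000000e+00]])}
```

View pics/scene0.png

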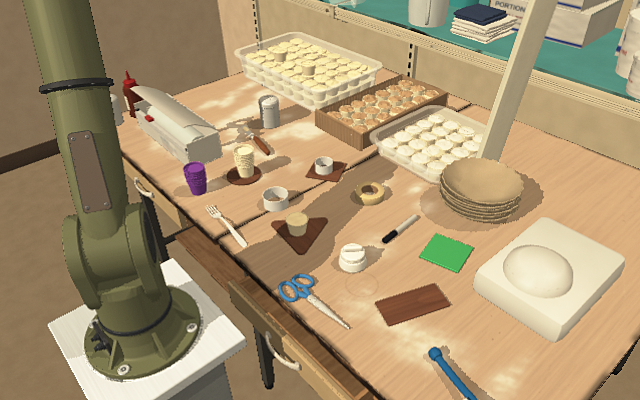

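View pics/top0.png

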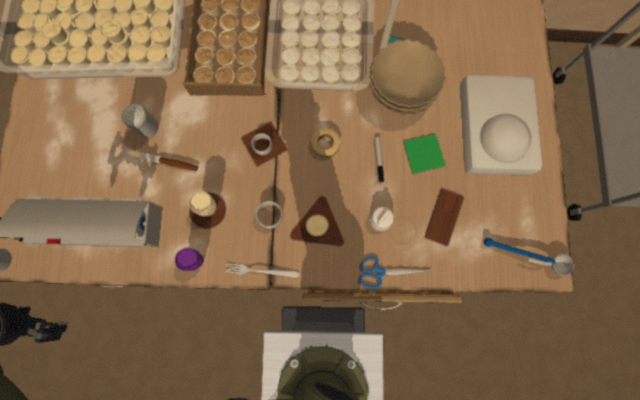

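The top view shows: cup stack on the round coaster (207,209), ring on the square (264,144), dessert on the triangle (318,224), the board at (445,217) and the marker at (379,158). The tape is at (325,142) and the large ring at (269,214). The look-alikes are the purple stack (188,259) and the green square (424,153).

```bash
cat > h.py <<'E'
from station import ctrl, get_state, vision, ticket, models
import cv2,numpy as np
from scipy.spatial.transform import Rotation as Rn
def cam_pose(n,st=None):
    c=vision.camera_info(n)
    if n!="wrist":
        R=c["R"];t=c["t"];return c,R.T,-R.T@t
    st=st or get_state(); q=st["eef_rot"]
    Rt=Rn.from_quat([q[1],q[2],q[3],q[0]]).as_matrix(); H=c["hand_eye"]
    return c,Rt@H[:3,:3],Rt@H[:3,3]+st["tcp_pos"]
def to_plane(n,px,z,st=None):
    c,R,o=cam_pose(n,st)
    u=cv2.undistortPoints(np.array(px,float).reshape(-1,1,2),c["mtx"],c["dist_coeffs"])[:,0]
    r=np.c_[u,np.ones(len(u))]@R.T
    return o+r*((z-o[2])/r[:,2])[:,None]
def to_depth(n,mask,d,st=None):
    c,R,o=cam_pose(n,st)
    v,u=np.nonzero(mask&(d>0))
    q=cv2.undistortPoints(np.c_[u,v].astype(float).reshape(-1,1,2),c["mtx"],c["dist_coeffs"])[:,0]
    return o+(np.c_[q,np.ones(len(q))]*d[v,u][:,None])@R.T
def tri(n,mask,z,st=None):pass
E
python3 - <<'E'
from h import *
np.set_printoptions(precision=4,suppress=True)
im,d=vision.grab_frame("top")
np.savez("top0.npz",im=im,d=d)
for n in "dessert_mid cup_stack_mid small_ring_mid date_marker_mid round_coaster_top square_coaster_top triangle_coaster_top long_board_top tape_roll_mid big_ring_mid".split():
    r=models.masks_of("top",n)
    for k in r[:3]:
        m=k["mask"]; P=to_depth("top",m,d)
        print(n,round(k["p"],2),k["point"],m.sum(),"med",np.median(P,0),"lo",np.percentile(P,2,axis=0),"hi",np.percentile(P,98,axis=0))
    if not r: print(n,"none",[ (k["p"],k["point"]) for k in models.recognise("top",n)[:3]])
E
```

```text
dessert_mid 0.83 [317.4, 224.0] 377 med [0.4316 0.024  0.045 ] lo [ 0.4059 -0.0019  0.0056] hi [0.4605 0.0505 0.0494]
cup_stack_mid 0.85 [200.0, 201.4] 548 med [0.4773 0.3252 0.0819] lo [0.4514 0.3006 0.0062] hi [0.5065 0.3577 0.0914]
cup_stack_mid 0.63 [190.5, 257.1] 531 med [0.3324 0.3514 0.0767] lo [0.3054 0.3283 0.0314] hi [0.3602 0.3819 0.0864]
small_ring_mid 0.49 [261.5, 140.6] 185 med [0.6675 0.1855 0.0205] lo [0.6364 0.1611 0.0041] hi [0.6886 0.2137 0.0379]
date_marker_mid 0.63 [377.3, 163.4] 258 med [ 0.6231 -0.1478  0.0134] lo [ 0.5637 -0.1591  0.0012] hi [ 0.6877 -0.1376  0.0185]
round_coaster_top 0.67 [214.8, 217.8] 640 med [0.4538 0.3177 0.0054] lo [ 0.4249  0.2846 -0.0006] hi [0.5182 0.3815 0.0503]
square_coaster_top 0.77 [425.8, 155.4] 1108 med [ 0.6494 -0.2793  0.005 ] lo [ 0.6007 -0.33    0.0005] hi [ 0.7001 -0.2306  0.0092]
square_coaster_top 0.67 [265.9, 143.9] 942 med [0.6665 0.182  0.0054] lo [0.6138 0.1271 0.0001] hi [0.7257 0.2381 0.0102]
square_coaster_top 0.67 [326.6, 232.7] 1175 med [0.4247 0.0139 0.0052] lo [ 0.3855 -0.0402  0.0003] hi [0.5102 0.0898 0.0093]
triangle_coaster_top 0.97 [326.0, 232.0] 1291 med [0.4246 0.0144 0.0052] lo [ 0.3827 -0.0403 -0.0016] hi [0.5115 0.0896 0.0455]
long_board_top 0.77 [446.3, 217.3] 1241 med [ 0.4663 -0.3301  0.005 ] lo [ 0.3985 -0.3773  0.0002] hi [ 0.5352 -0.2851  0.0089]
long_board_top 0.25 [198.8, 202.0] 545 med [0.4775 0.3257 0.0819] lo [0.4514 0.3006 0.0023] hi [0.5066 0.3733 0.0914]
tape_roll_mid 0.89 [322.6, 140.2] 548 med [0.6728 0.0069 0.0224] lo [ 0.6337 -0.0305  0.001 ] hi [0.7121 0.0433 0.0273]
big_ring_mid 0.72 [329.5, 233.3] 1151 med [0.4229 0.0144 0.0052] lo [ 0.3854 -0.0401  0.0006] hi [0.5075 0.0924 0.0093]
big_ring_mid 0.47 [258.4, 143.4] 171 med [0.6665 0.1909 0.0229] lo [0.6364 0.1623 0.0048] hi [0.6884 0.2144 0.0378]
```

```bash
cat > meas.py <<'E'
from h import *
from scipy.optimize import least_squares, minimize
np.set_printoptions(precision=4,suppress=True)
z=np.load("top0.npz"); im=z["im"]; d=z["d"]
V,U=np.mgrid[0:400,0:640]
allP=np.full((400,640,3),np.nan); allP[d>0]=to_depth("top",d>0,d)
g=to_plane("top",np.c_[U.ravel(),V.ravel()],0.006).reshape(400,640,3)
for n,pt in dict(rc=(214,218),sc=(266,158),tc=(330,233),bd=(446,217)).items():
    print(n,im[pt[1],pt[0]],)
hsv=cv2.cvtColor(im,cv2.COLOR_BGR2HSV)
def region(x,y,r): return np.hypot(g[...,0]-x,g[...,1]-y)<r
gray=im.astype(int)
E
python3 - <<'E'
from meas import *
for n,(x,y) in dict(rc=(.465,.315),sc=(.667,.183),tc=(.43,.02),bd=(.466,-.33)).items():
    c=region(x,y,.1); print(n,[np.percentile(hsv[c][:,k],[5,25,50,75,95]) for k in range(3)])
v=np.vstack([cv2.resize(im[120:290,170:345],None,fx=4,fy=4,interpolation=cv2.INTER_NEAREST)])
cv2.imwrite("pics/z1.png",cv2.resize(im[120:250,170:350],(800,578),interpolation=cv2.INTER_NEAREST))
E
```

```text
rc [33 52 89]
sc [34 54 95]
tc [18 37 64]
bd [32 49 88]
rc [array([10., 14., 15., 15., 19.]), array([ 99., 109., 119., 122., 170.]), array([ 65. , 118. , 160. , 164. , 211.2])]
sc [array([10., 13., 15., 15., 16.]), array([ 81., 120., 123., 131., 175.]), array([ 65.3,  97. , 132. , 159. , 166. ])]
tc [array([ 9., 13., 14., 15., 19.]), array([114., 119., 122., 142., 181.]), array([ 60.,  86., 112., 131., 165.])]
bd [array([10., 11., 15., 15., 16.]), array([ 93., 112., 122., 164., 179.]), array([ 86.,  94., 159., 166., 184.])]
```

View pics/z1.png

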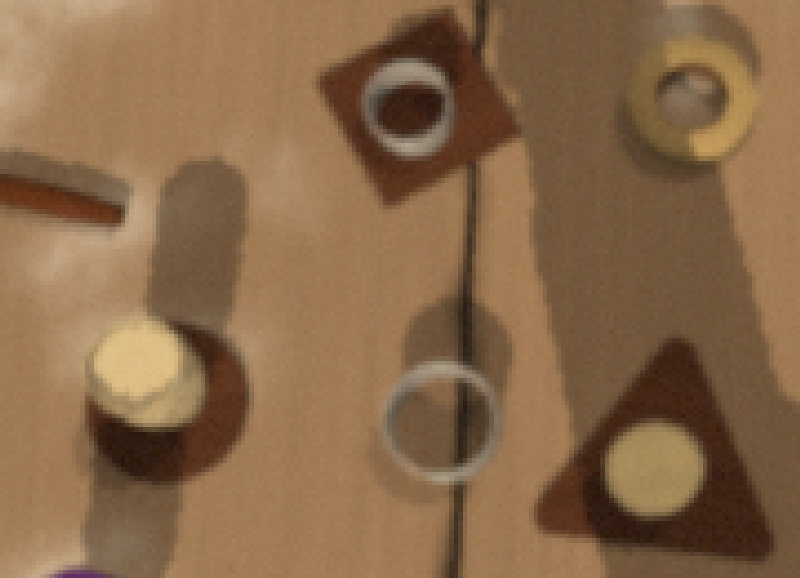

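The crop shows all coaster outlines clearly (reddish wood), so I'll fit shapes to them.

```bash
cat > fit.py <<'E'
from meas import *
def wood(x,y,r=.1):
    # reddish ratio, robust to shadow
    b,gg,rr=[im[...,k].astype(float) for k in range(3)]
    m=((rr/(gg+1)>1.52)&region(x,y,r)).astype(np.uint8)
    m=cv2.morphologyEx(m,cv2.MORPH_OPEN,np.ones((2,2),np.uint8))
    return m
def hull(m):
    n,l,s,_=cv2.connectedComponentsWithStats(m)
    k=1+np.argmax(s[1:,4]); pts=g[l==k][:,:2].astype(np.float32)
    return cv2.convexHull(pts)[:,0], (l==k)
def circ(P,r=None):
    f=lambda p:np.hypot(P[:,0]-p[0],P[:,1]-p[1])-(r or p[2])
    x0=[*P.mean(0),r or .03]
    s=least_squares(f,x0,loss="soft_l1",f_scale=.001); return s.x,np.sqrt(np.mean(s.fun**2))
E
python3 - <<'E'
from fit import *
vis=im.copy()
for n,(x,y,r) in dict(rc=(.465,.315,.085),sc=(.667,.183,.1),tc=(.43,.02,.11),bd=(.466,-.33,.1)).items():
    h,l=hull(wood(x,y,r)); vis[l]=(255,0,255)
    print(n,"minrect",cv2.minAreaRect(h),"enc",cv2.minEnclosingCircle(h))
    if n=="tc": a,t=cv2.minEnclosingTriangle(h); t=t[:,0]; print(t,t.mean(0),[np.linalg.norm(t[i]-t[i-1]) for i in range(3)])
# objects
P=allP.reshape(-1,3)
for n,(x,y,r,zl,zh) in dict(dessert=(.432,.024,.045,.03,.07),stack=(.477,.33,.05,.07,.12),sring=(.667,.186,.045,.02,.06),bring=(.5,.16,.06,.02,.06),tape=(.673,.007,.06,.015,.05),marker=(.62,-.148,.09,.008,.04)).items():
    s=P[(np.hypot(P[:,0]-x,P[:,1]-y)<r)&(P[:,2]>zl)&(P[:,2]<zh)]
    h=cv2.convexHull(s[:,:2].astype(np.float32))[:,0]
    print(n,len(s),"mean",s.mean(0),"z95",np.percentile(s[:,2],95),"enc",cv2.minEnclosingCircle(h),"rect",cv2.minAreaRect(h))
cv2.imwrite("pics/v1.png",cv2.resize(vis[110:270,160:480],(800,400),interpolation=cv2.INTER_NEAREST))
E
```

```text
rc [33 52 89]
sc [34 54 95]
tc [18 37 64]
bd [32 49 88]
rc minrect ((0.46181389689445496, 0.3233722448348999), (0.07712534815073013, 0.0976661667227745), 40.304752349853516) enc ((0.4698975682258606, 0.33010929822921753), 0.04943303018808365)
sc minrect ((0.6670472621917725, 0.1800425499677658), (0.09755707532167435, 0.09753463417291641), 30.524139404296875) enc ((0.6675107479095459, 0.1801251620054245), 0.06485535204410553)
tc minrect ((0.4505924880504608, 0.015988212078809738), (0.14248356223106384, 0.1269223839044571), 83.63160705566406) enc ((0.4327462315559387, 0.017931679263710976), 0.08155670762062073)
[[ 0.3966  0.1047]
 [ 0.5254  0.007 ]
 [ 0.3786 -0.0568]] [0.4335 0.0183] [np.float32(0.16256544), np.float32(0.16162825), np.float32(0.16004784)]
bd minrect ((0.46491795778274536, -0.3332749605178833), (0.06653694063425064, 0.14614354074001312), 69.45170593261719) enc ((0.4637220501899719, -0.33540627360343933), 0.07741733640432358)
dessert 372 mean [0.4309 0.0251 0.0451] z95 0.04858070870757004 enc ((0.43097707629203796, 0.02501543238759041), 0.029506288468837738) rect ((0.431
[... 631 characters left out ...]
z95 0.03758717057862197 enc ((0.4615316092967987, 0.15631350874900818), 0.03533549606800079) rect ((0.47211337089538574, 0.1570158153772354), (0.04467937350273132, 0.06885357201099396), 5.312387943267822)
tape 479 mean [0.6727 0.0066 0.0228] z95 0.02648506947438149 enc ((0.6737562417984009, 0.006368811242282391), 0.041844889521598816) rect ((0.6741951704025269, 0.006548799574375153), (0.08260171860456467, 0.07974396646022797), 0.5627530813217163)
marker 246 mean [ 0.6265 -0.1483  0.0135] z95 0.017201328647271308 enc ((0.6292381882667542, -0.1662396639585495), 0.06875510513782501) rect ((0.6354987621307373, -0.15726950764656067), (0.10904279351234436, 0.11071844398975372), 41.538047790527344)
```

View pics/v1.png

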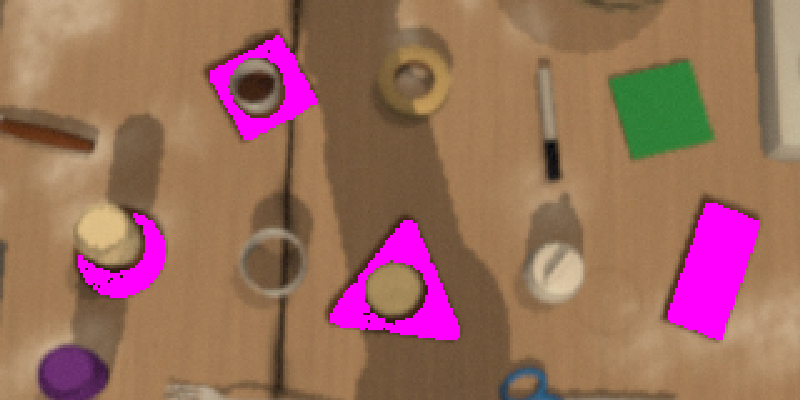

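```bash
python3 - <<'E' 2>&1 | tail -n +5
from fit import *
h,l=hull(wood(.465,.315,.085))
# outer boundary: for rays from approx centre over the visible arc
c=np.array([.4699,.328])
for it in range(5):
    P=g[l][:,:2]; a=np.arctan2(P[:,1]-c[1],P[:,0]-c[0]); r=np.hypot(*(P-c).T)
    E=[]
    for k in np.arange(-np.pi,np.pi,.1):
        s=(a>=k)&(a<k+.1)
        if s.any():
            i=np.argmax(r[s]); 
            if r[s][i]>.044: E.append(P[s][i])
    E=np.array(E); s,rms=circ(E,.0508); c=s[:2]
print("round",c,rms,len(E), circ(E))
# big ring & small ring rim at known heights from brightness
k=max(models.masks_of("top","date_marker_mid"),key=lambda k:k["p"]); m=k["mask"]
G=to_plane("top",np.argwhere(m)[:,::-1],.0085)[:,:2].astype(np.float32)
print("marker mask",cv2.minAreaRect(G),G.mean(0))
P=allP.reshape(-1,3); s=(abs(P[:,0]-.63)<.09)&(abs(P[:,1]+.15)<.05)&(P[:,2]>.010)&(P[:,2]<.04)
print("marker depth",cv2.minAreaRect(P[s][:,:2].astype(np.float32)),s.sum())
im2,d2=vision.grab_frame("scene")
for n,zc in dict(date_marker_mid=.0085,dessert_mid=.027,small_ring_mid=.0215,cup_stack_mid=.049).items():
    for k in models.masks_of("scene",n)[:2]:
        G=to_plane("scene",np.argwhere(k["mask"])[:,::-1],zc)[:,:2].astype(np.float32)
        print(n,k["p"],k["point"],to_plane("scene",[k["point"]],zc)[0], cv2.minAreaRect(G) if "mark" in n else "")
E
python3 - <<'E' 
import cv2
im=cv2.imread("pics/scene0.png")
cv2.imwrite("pics/s1.png",cv2.resize(im[150:330,180:480],(800,480)))
E
```

```text
round [0.4723 0.332 ] 0.002315233942101056 44 (array([0.4699, 0.3302, 0.0482]), np.float64(0.0007285457152611703))
marker mask ((0.6275426745414734, -0.14905178546905518), (0.13136017322540283, 0.01754516176879406), 4.021173477172852) [ 0.625  -0.1488]
marker depth ((0.6289565563201904, -0.14824631810188293), (0.13174952566623688, 0.016181251034140587), 4.570940017700195) 221
date_marker_mid 0.72 [399.7, 228.5] [ 0.6313 -0.1533  0.0085] ((0.6338617205619812, -0.15133067965507507), (0.13977155089378357, 0.019498512148857117), 5.081085205078125)
dessert_mid 0.95 [295.9, 222.0] [0.4377 0.0297 0.027 ] 
dessert_mid 0.43 [367.4, 189.9] [0.67   0.0027 0.027 ] 
small_ring_mid 0.78 [326.9, 164.8] [0.6755 0.1787 0.0215] 
small_ring_mid 0.58 [274.4, 201.3] [0.4526 0.1427 0.0215] 
cup_stack_mid 0.78 [197.2, 176.5] [0.3402 0.3533 0.049 ] 
cup_stack_mid 0.49 [414.3, 305.7] [ 0.4365 -0.3648  0.049 ]
```

View pics/s1.png

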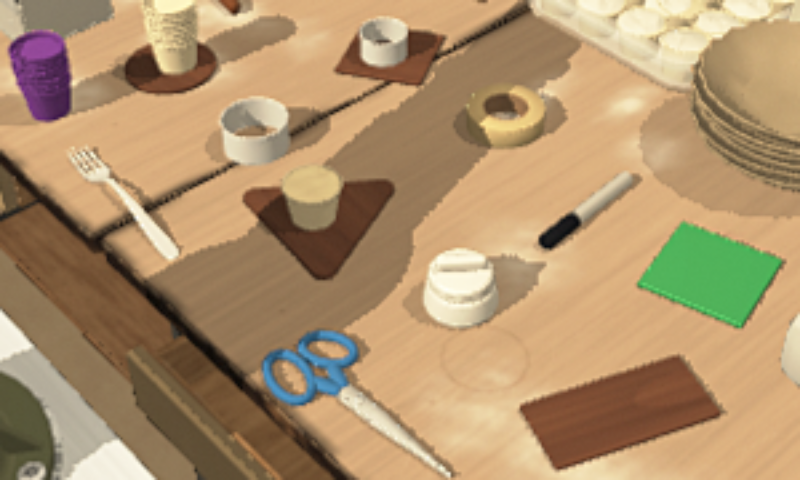

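```bash
cat > mv.py <<'E'
from h import *
np.set_printoptions(precision=4,suppress=True)
SRC=dict(dessert=(.431,.025),stack=(.4785,.3288),ring=(.663,.1877),marker=(.628,-.149))
DST=dict(round=(.470,.331),square=(.667,.180),tri=(.4335,.0183),board=(.465,-.333))
def q(yaw):
    a=(Rn.from_euler("z",yaw)*Rn.from_euler("x",np.pi)).as_quat(); return [a[3],a[0],a[1],a[2]]
def rad(p): return np.arctan2(p[1],p[0])+np.pi/2
def best(p,yaws):
    q0=get_state()["qpos"]; o=[]
    for y in yaws:
        s=ctrl.ik(p,q(y))
        if s is not None: o.append((np.abs(np.array(s)-q0).max(),y,s))
    return min(o,key=lambda t:t[0]) if o else None
def rep(s):
    t=get_state(); print(s,"t=%.1f"%t["time"],t["tcp_pos"],"w=%.4f"%t["width"],t["contact_force"],flush=True)
H=.24
def pick(p,zt,yaw,force,lift=.24):
    ctrl.ungrasp() if get_state()["width"]<.08 else None
    ctrl.movep([p[0],p[1],max(zt+.10,.15)],q(yaw)); rep("above")
    ctrl.movel([p[0],p[1],zt],max_speed=.1); rep("down")
    ctrl.close_gripper(force); rep("closed")
    ctrl.movel([p[0],p[1],lift],max_speed=.12); rep("lifted")
def place(p,zt,yaw):
    ctrl.movep([p[0],p[1],.24],q(yaw)); rep("over")
    ctrl.movel([p[0],p[1],zt+.02],max_speed=.12)
    ctrl.movel([p[0],p[1],zt+.001],max_speed=.03); rep("placed")
    ctrl.ungrasp(); rep("open")
    ctrl.movel([p[0],p[1],.22],max_speed=.12); rep("up")
E
python3 - <<'E'
from mv import *
for n,p in {**SRC,**DST}.items():
  for z in (.013,.24):
    b=[(round(y,2),ctrl.ik([*p,z],q(y)) ) for y in ([rad(p),rad(p)+np.pi] if n not in("marker","board") else [np.radians(4.4 if n=="marker" else -20.5)+k*np.pi for k in(0,1)])]
    print(n,z,*b)
E
```

```text
dessert 0.013 (np.float64(1.63), array([-0.1601,  0.5624,  0.0661,  2.2513, -0.1087,  0.3307,  0.0566])) (np.float64(4.77), array([ 0.2141,  0.594 , -0.482 ,  2.2468,  0.6572,  0.4386,  2.3947]))
dessert 0.24 (np.float64(1.63), array([-0.3617,  0.2048,  0.3037,  1.9637, -0.0731,  0.9834,  0.0346])) (np.float64(4.77), array([-0.9473,  0.3708,  1.1553,  1.969 , -0.3918,  1.0516, -2.7   ]))
stack 0.013 (np.float64(2.17), array([-0.6087,  0.6895, -0.0562,  1.8619,  0.0641,  0.592 , -0.1032])) (np.float64(5.31), array([-0.195 ,  0.7953, -0.7472,  1.8564,  0.7468,  0.7956,  2.3984]))
stack 0.24 (np.float64(2.17), array([-0.6199,  0.4254, -0.0369,  1.6095,  0.017 ,  1.107 , -0.0591])) (np.float64(5.31), array([-0.1306,  0.5216, -0.8305,  1.603 ,  0.406 ,  1.1984,  2.6986]))
ring 0.013 (np.float64(1.85), array([-0.3466,  0.812 ,  0.0635,  1.5468, -0.0652,  0.7848,  0.0193])) (np.float64(4.99), array([ 0.0505,  0.8954, -0.6832,  1.5407,  0.6537,  0.9444,  2.5751]))
ring 0.24 (np.float64(1.85), array([-0.3385,  0.6014,  0.0508,  1.2948, -0.0303,  1.2462, -0.011 ])) (np.float64(4.99), array([ 0
[... 1299 characters left out ...]
 -0.1133,  0.3347,  0.0617])) (np.float64(4.75), array([ 0.228 ,  0.5952, -0.4791,  2.2414,  0.6507,  0.4409,  2.4026]))
tri 0.24 (np.float64(1.61), array([-0.3511,  0.2088,  0.3115,  1.9592, -0.0763,  0.9847,  0.0385])) (np.float64(4.75), array([-0.9276,  0.3759,  1.1552,  1.9644, -0.3965,  1.0545, -2.6954]))
board 0.013 (np.float64(-0.36), array([ 0.0459,  0.9059,  0.9508,  1.8928, -0.9682,  0.8905, -0.4293])) (np.float64(2.78), array([ 0.5306,  0.6837,  0.0758,  1.8867, -0.0882,  0.5745,  1.8765]))
board 0.24 (np.float64(-0.36), array([ 0.0126,  0.5663,  0.9529,  1.6395, -0.4897,  1.1939, -0.8515])) (np.float64(2.78), array([ 0.0092,  0.5692,  0.9607,  1.6396, -0.4946,  1.1962,  2.2951]))
```

```bash
python3 - <<'E'
from mv import *
p=SRC["dessert"]
pick(p,.0135,rad(p),30,lift=.20)
im,d=vision.grab_frame("scene"); cv2.imwrite("pics/p1.png",im[:,100:500])
E
```

```text
above t=3.2 [0.4314 0.026  0.15  ] w=0.0853 [ 0.2482  0.6248 -0.4581]
down t=4.7 [0.4313 0.025  0.0139] w=0.0855 [-0.4382 -0.2847 -0.1583]
closed t=5.1 [0.4313 0.025  0.0142] w=0.0541 [-1.2057  0.3767  8.801 ]
lifted t=6.8 [0.4307 0.025  0.1995] w=0.0541 [ 0.8832 -0.2229 -1.0604]
```

View pics/p1.png

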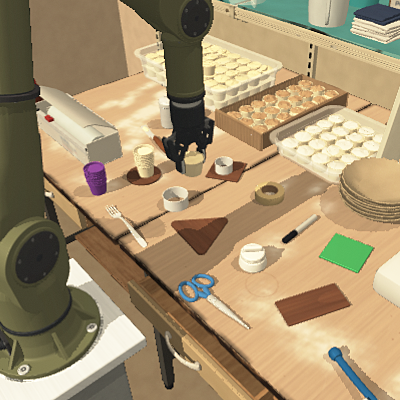

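The cup is held upright at about (193,158). The empty triangle coaster is now fully visible, so I place the cup on the board and remeasure.

```bash
python3 - <<'E'
from mv import *
p=DST["board"]
place(p,.0138,rad(p))
im,d=vision.grab_frame("top"); np.savez("top0.npz",im=im,d=d); cv2.imwrite("pics/t2.png",im[80:310,140:520])
E
python3 - <<'E' | tail -n +5
from fit import *
h,l=hull(wood(.43,.02,.11)); a,t=cv2.minEnclosingTriangle(h); t=t[:,0]; print(t,t.mean(0),[np.linalg.norm(t[i]-t[i-1]) for i in range(3)])
P=allP.reshape(-1,3); s=P[(np.hypot(P[:,0]-.465,P[:,1]+.333)<.045)&(P[:,2]>.03)]
print(s.mean(0),cv2.minEnclosingCircle(s[:,:2].astype(np.float32)),np.percentile(s[:,2],95))
E
```

```text
over t=8.2 [ 0.4658 -0.3311  0.2396] w=0.0544 [ 0.5495 -0.3759 -0.5748]
placed t=10.9 [ 0.465  -0.3331  0.0147] w=0.0545 [ 0.71    0.2356 -1.7247]
open t=11.3 [ 0.4651 -0.333   0.0149] w=0.0853 [ 1.1321  0.6144 -0.5321]
up t=13.1 [ 0.4647 -0.3328  0.2194] w=0.0858 [ 0.2436  0.7677 -0.4358]
[[ 0.5271  0.0075]
 [ 0.3786 -0.0568]
 [ 0.3965  0.1039]] [0.4341 0.0182] [np.float32(0.16226374), np.float32(0.16182855), np.float32(0.16167921)]
[ 0.4629 -0.3234  0.5336] ((0.4649578630924225, -0.3329584002494812), 0.04506434127688408) 0.644627803868292
```

View pics/t2.png

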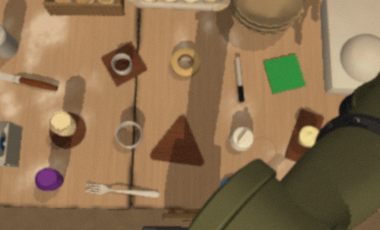

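Dessert stands on the board at about (310,135) in the crop. Next, ring to triangle.

```bash
python3 - <<'E'
from mv import *
p=SRC["ring"]
pick(p,.009,rad(p),50,lift=.20)
if get_state()["width"]<.045: raise SystemExit("lost")
im,d=vision.grab_frame("scene"); cv2.imwrite("pics/p2.png",im[50:350,100:500])
p=DST["tri"]; p=(.434,.0182)
place(p,.0092,rad(p))
im,d=vision.grab_frame("scene"); cv2.imwrite("pics/p3.png",im[50:350,100:500])
E
python3 -c "
import cv2,numpy as np
cv2.imwrite('pics/p23.png',np.hstack([cv2.imread('pics/p2.png'),cv2.imread('pics/p3.png')]))"
```

```text
above t=15.2 [0.6635 0.1854 0.1504] w=0.0854 [-0.4677 -0.5994 -0.1686]
down t=16.8 [0.6635 0.1878 0.0098] w=0.0854 [ 0.9524 -0.2766  0.3538]
closed t=17.2 [0.6634 0.1878 0.0099] w=0.0528 [-0.9308 -0.0232  5.323 ]
lifted t=18.9 [0.6627 0.1877 0.1991] w=0.0524 [ 0.3848  0.0968 -0.4586]
over t=20.1 [0.4353 0.019  0.2402] w=0.0526 [-0.0682 -0.4575 -0.3652]
placed t=22.8 [0.4339 0.0181 0.01  ] w=0.0523 [ 0.0354  0.4218 -1.2267]
open t=23.2 [0.434  0.0182 0.0102] w=0.0854 [-0.8933  0.0056  0.3311]
up t=25.1 [0.4337 0.0182 0.2195] w=0.0856 [-0.1148  0.2294  0.366 ]
```

View pics/p23.png

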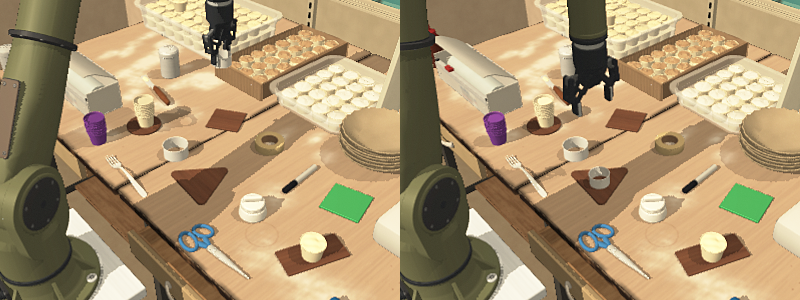

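The ring stands on the triangle at (598,178) in the right half, and the dessert on the board. Next: stack to square, then dessert to round.

```bash
python3 - <<'E'
from mv import *
p=SRC["stack"]
pick(p,.048,rad(p),35,lift=.24)
if get_state()["width"]<.04: raise SystemExit("lost")
im,d=vision.grab_frame("top"); np.savez("top0.npz",im=im,d=d); cv2.imwrite("pics/p4.png",im[50:300,120:520])
p=DST["square"]
place(p,.0482,rad(p))
im,d=vision.grab_frame("scene"); cv2.imwrite("pics/p5.png",im[50:300,100:500])
E
python3 - <<'E' | tail -n +5
import cv2
from fit import *
cv2.imwrite('pics/p45.png',np.hstack([cv2.imread('pics/p4.png'),cv2.imread('pics/p5.png')]))
h,l=hull(wood(.47,.33,.08)); print("round",cv2.minEnclosingCircle(h))
h,l=hull(wood(.667,.18,.09)); print("square",cv2.minAreaRect(h))
E
```

```text
above t=26.4 [0.4795 0.3265 0.1506] w=0.0853 [ 0.7689 -0.4891  1.0397]
down t=27.5 [0.4789 0.329  0.0486] w=0.0858 [-0.4737 -0.7326 -0.2192]
closed t=27.9 [0.4789 0.3291 0.0487] w=0.0534 [-0.413  -0.2188  5.2146]
lifted t=29.7 [0.4782 0.3286 0.2393] w=0.0529 [-0.3768  0.1802 -0.7291]
over t=30.7 [0.666  0.1823 0.2398] w=0.0531 [-1.1728  0.1138 -1.0289]
placed t=33.1 [0.667  0.18   0.0491] w=0.0533 [-0.3822 -0.4858 -1.2794]
open t=33.5 [0.6671 0.18   0.0493] w=0.0854 [0.0464 0.5462 0.2357]
up t=35.1 [0.6666 0.18   0.2191] w=0.0852 [1.183  0.3041 0.1279]
round ((0.4707077443599701, 0.3307417035102844), 0.04986840859055519)
square ((0.66712486743927, 0.18080490827560425), (0.09795074164867401, 0.09804275631904602), 29.27895736694336)
```

View pics/p45.png

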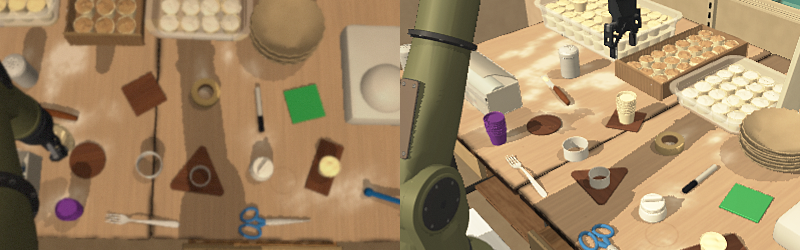

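The stack stands upright on the square at (626,108) in the right half, and the round coaster is empty. I'll check the dessert, ring and marker poses in a clear top view, then move the dessert.

```bash
cat > chk.py <<'E'
from fit import *
P=allP.reshape(-1,3)
def C(n,x,y,r,zl,zh):
    s=P[(np.hypot(P[:,0]-x,P[:,1]-y)<r)&(P[:,2]>zl)&(P[:,2]<zh)]
    if len(s)<10: print(n,"few",len(s)); return
    print(n,len(s),cv2.minEnclosingCircle(s[:,:2].astype(np.float32)),"z95",np.percentile(s[:,2],95))
for n,(x,y) in dict(dessertB=(.465,-.333),dessertR=(.47,.331)).items(): C(n,x,y,.05,.03,.07)
C("ring",.434,.018,.045,.02,.05); C("stack",.667,.18,.05,.07,.12); C("tape",.673,.007,.06,.015,.05)
C("bigring",.461,.156,.06,.02,.06)
s=(abs(P[:,0]-.63)<.09)&(abs(P[:,1]+.15)<.05)&(P[:,2]>.010)&(P[:,2]<.04)
if s.sum()>9: print("marker",cv2.minAreaRect(P[s][:,:2].astype(np.float32)),s.sum())
E
python3 - <<'E'
from mv import *
im,d=vision.grab_frame("top"); np.savez("top0.npz",im=im,d=d)
E
python3 chk.py | tail -n +5
```

```text
dessertB 328 ((0.46182572841644287, -0.3341527581214905), 0.028493544086813927) z95 0.04845508229222027
dessertR few 0
ring 64 ((0.43117085099220276, 0.016843115910887718), 0.027235006913542747) z95 0.03806039382771864
stack 325 ((0.666674017906189, 0.17975746095180511), 0.029711933806538582) z95 0.09055407587971058
tape 480 ((0.6744324564933777, 0.00746211688965559), 0.04229756444692612) z95 0.026507733610220283
bigring 101 ((0.46013253927230835, 0.1566649079322815), 0.03599952161312103) z95 0.03815873904523026
marker ((0.6284666657447815, -0.14847038686275482), (0.13044433295726776, 0.015561247244477272), 5.3109564781188965) 226
```

```bash
python3 - <<'E'
from mv import *
p=(.463,-.3335)
pick(p,.0138,rad(p),30,lift=.24)
if get_state()["width"]<.045: raise SystemExit("lost")
p=(.4705,.331)
place(p,.0140,rad(p))
im,d=vision.grab_frame("scene"); cv2.imwrite("pics/p6.png",im)
a=np.radians(4.7); p=SRC["marker"]
b=best([*p,.15],[a,a+np.pi]); print(b)
E
```

```text
above t=37.2 [ 0.4643 -0.3323  0.1499] w=0.0856 [-0.4006 -0.2746 -0.2126]
down t=38.7 [ 0.4633 -0.3338  0.0144] w=0.0853 [-0.0312 -0.8111  0.8028]
closed t=39.1 [ 0.4633 -0.3336  0.0145] w=0.0546 [-0.7263  0.0936  5.9361]
lifted t=41.1 [ 0.4628 -0.3333  0.2394] w=0.0543 [ 0.1445  0.4933 -1.4696]
over t=43.5 [0.4713 0.3297 0.24  ] w=0.0547 [-0.1281 -0.2526 -2.0228]
placed t=46.1 [0.4705 0.331  0.0148] w=0.0545 [-0.1613 -0.8139  0.5481]
open t=46.5 [0.4705 0.3311 0.0151] w=0.0857 [ 0.0775 -0.3844 -0.5462]
up t=48.4 [0.4702 0.3308 0.2193] w=0.0855 [-0.0858 -0.0632 -0.0181]
(np.float64(0.8845570662500643), np.float64(0.08203047484373349), array([-0.2043,  0.7057,  0.7261,  1.5619, -0.5124,  1.0722, -0.8359]))
```

View pics/p6.png

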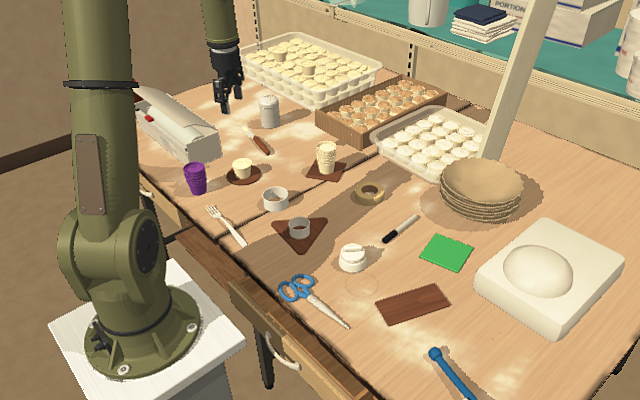

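Dessert is on the round (242,168), stack on the square (326,155), ring on the triangle (299,228), board empty at (412,303). Now the marker.

```bash
python3 - <<'E'
from mv import *
p=SRC["marker"]; a=np.radians(4.7)
pick(p,.004,a,40,lift=.20)
if get_state()["width"]<.008: raise SystemExit("lost")
im,d=vision.grab_frame("scene"); cv2.imwrite("pics/p7.png",im[:,200:600])
E
```

```text
above t=50.3 [ 0.6285 -0.1472  0.15  ] w=0.0856 [-0.0833 -0.7028  0.7264]
down t=51.9 [ 0.6284 -0.1492  0.0047] w=0.0854 [-0.4122 -0.0327 -0.6296]
closed t=52.5 [ 0.628  -0.149   0.0042] w=0.0152 [-0.9326  0.3387  1.907 ]
lifted t=54.3 [ 0.6277 -0.1488  0.1992] w=0.0146 [-0.397   1.1916 -0.2469]
```

View pics/p7.png

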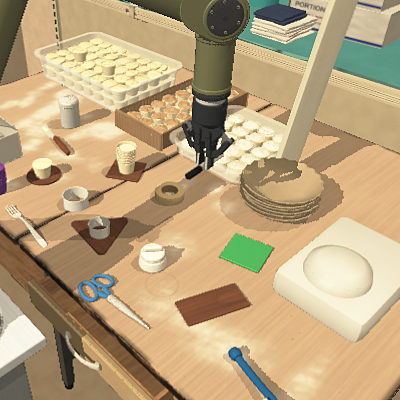

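The marker is held, with its cap showing at (195,172) and roughly level. I place it along the board.

```bash
python3 - <<'E'
from mv import *
p=DST["board"]
place(p,.0102,np.radians(-20.5))
ctrl.movep([.19,.59,.3],q(rad((.19,.59)))); rep("away")
im,d=vision.grab_frame("scene"); cv2.imwrite("pics/f1.png",im)
im,d=vision.grab_frame("top"); np.savez("top0.npz",im=im,d=d); cv2.imwrite("pics/f2.png",im)
for n,z in dict(date_marker_mid=.0145).items():
    for k in models.masks_of("top",n)[:2]:
        G=to_plane("top",np.argwhere(k["mask"])[:,::-1],z)[:,:2].astype(np.float32); print(n,k["p"],cv2.minAreaRect(G))
E
cat >>chk.py <<'E'
s=(np.hypot(P[:,0]-.465,P[:,1]+.333)<.09)&(P[:,2]>.0125)&(P[:,2]<.05)
print("markerB",cv2.minAreaRect(P[s][:,:2].astype(np.float32)),s.sum(),np.percentile(P[s][:,2],[50,95]))
E
python3 chk.py | tail -n +5
python3 -c "
import cv2,numpy as np
cv2.imwrite('pics/f12.png',np.hstack([cv2.imread('pics/f1.png')[100:400,150:550],cv2.imread('pics/f2.png')[60:360,140:540]]))"
```

```text
over t=55.4 [ 0.4668 -0.3313  0.2394] w=0.0150 [ 0.556  -0.1865  0.2115]
placed t=58.0 [ 0.465  -0.3331  0.0112] w=0.0148 [ 0.4135 -0.4187 -0.2862]
open t=58.7 [ 0.465  -0.333   0.0112] w=0.0856 [0.3231 0.4207 0.1774]
up t=60.6 [ 0.4648 -0.3328  0.2194] w=0.0855 [ 0.2591  0.1629 -0.1444]
away t=64.0 [0.191  0.5896 0.2998] w=0.0853 [ 0.2567 -0.6956 -0.612 ]
date_marker_mid 0.65 ((0.467151015996933, -0.3340955674648285), (0.020046258345246315, 0.1283290535211563), 69.70722198486328)
dessertB few 0
dessertR 349 ((0.4694972038269043, 0.33181384205818176), 0.02964448370039463) z95 0.04904270119939155
ring 65 ((0.43146246671676636, 0.016890548169612885), 0.02737492509186268) z95 0.03848174487427562
stack 385 ((0.6671870946884155, 0.1801140457391739), 0.03003660961985588) z95 0.09022984599725432
tape 479 ((0.6740010380744934, 0.006396740209311247), 0.04181816428899765) z95 0.026282867367938365
bigring 104 ((0.4596996307373047, 0.15681035816669464), 0.03552483022212982) z95 0.03785820355457942
markerB ((0.46551477909088135, -0.3344752788543701), (0.01762835681438446, 0.12797121703624725), 67.87960815429688) 258 [0.0197 0.0237]
```

View pics/f12.png

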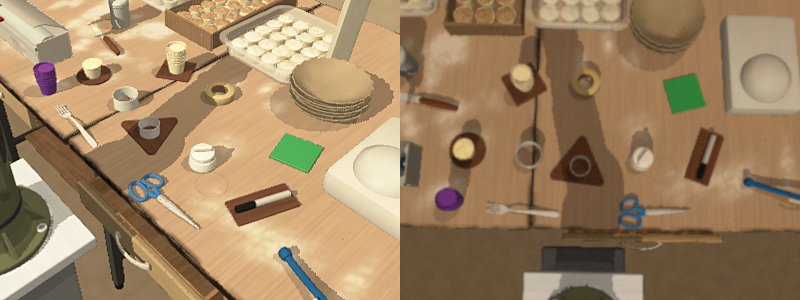

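Everything measures within about 3 mm of its target, so I hand in the job.

```bash
python3 - <<'E'
from mv import *
ctrl.pause(.5)
k=models.masks_of
im,d=vision.grab_frame("top"); z=np.load("top0.npz")["im"]
print("diff",(np.abs(im.astype(int)-z).max(2)>40).sum())
ticket.close_job(); rep("done")
E
```

```text
diff 0
the job is handed in; nothing more can be done
the job is handed in; nothing more can be done
```

The job is done and handed in at about 65 s of the 128 s allowed. The dessert cup waited on the long board. Meanwhile the ring went to the three-cornered coaster and the stack to the square one. The cup then went to the round coaster and the marker onto the board.

The last check used the top camera, and each offset is against my own fit of the target's centre:

| Thing | Offset in plan | Height check |
|---|---|---|
| Dessert cup | about 1 mm | top at 49 mm (48 expected) |
| Cup stack | about 1 mm | top at 90 mm (92 expected) |
| Small ring | about 3 mm | top at 38 mm (37 expected) |
| Marker | about 2 mm | top at 24 mm (23 expected) |

- **Bystanders:** the tape roll measured within 1 mm of its start and the large ring about 2 mm. The ring's first measurement was coarse, because few depth points landed on its rim.
- **At rest:** two top pictures taken at least 0.5 s apart, the second just before hand-in, showed no change. The arm stood clear of everything.
- **Upright:** I judged this from the pictures and the top heights. I did not measure the tilt angles.
- **Disagreements:** the networks took the green square and the purple stack for the real ones, and once called the triangle coaster the large ring. I set those aside by colour, shape and size.

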